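# Shift the bench gearbox into third

## Robot

A 6-joint arm with a two-finger parallel gripper is mounted at the origin on a cart in front of the work surface, level with it; the furniture and walls round the work are solid. World frame = base frame: x ahead of the robot, y to its left, z up, the work surface at z = 0. Lengths are in m, angles in rad, forces in N, time in s.
With the tool pointing down it reaches from about 0.35 to 0.975 m from the base axis. Payload 7.1 kg.
Tool frame: the origin (TCP) lies midway between the tips of the shut fingers; the grasp point (between the pads) lies 19 mm behind it; z points along the fingers, x is the direction in which the jaws open and shut, and the axes are right-handed (so a half turn about z gives the same grasp; the last joint's range is limited). The gripper opens to 88 mm and grips with 3 to 60 N. Pads are 20 mm wide; open, the fingers measure 115 mm over their backs; the gripper's body (75 mm by 178 mm) begins 61 mm behind the grasp point.
Start: joints at [-1.236, 0.423, 1.63, -0, 1.089, -0.019], TCP at [0.217, -0.586, 0.192] pointing down, gripper open.
Joint ranges: [-3, 3], [-0.9, 2.11], [0.09, 2.58], [-1.31, 4.45], [0.11, 2.69], [-2.54, 2.54]. Speed limits (rad/s): [2.39, 2.39, 3.01, 3.14, 3.14, 3.14].

## Interface

Orientations are given as a unit quaternion [w, x, y, z].
In Python, from station import move_pose, movel, movej, command_gripper, wait, inverse_kinematics, read_camera, camera_info, MotionError, job_done, get_time, get_joint_pos, get_qvel, get_effort, get_tcp_pos, get_ee_rot, get_ft_force, get_ft_torque, get_grip_width gives the robot as it stands. Calls block until the motion is done:
- move_pose(position, orientation): joint-space move of the TCP to a pose.
- movel(position, frame=None, v=0.15, until_force=None): straight line of the TCP; frame=None keeps the orientation; v is the mean speed in m/s. With until_force (N) it stops when the force on the tool has changed by that much, and returns True; else False.
- movej(angles): joint-space move.
- command_gripper(opening): opening from 0.0 (shut) to 1.0 (fully open); the grip force is fixed at half the most; returns when the fingers have stopped.
- wait(seconds).
- inverse_kinematics(position, orientation): joint angles nearest the present ones, or None.
- read_camera(name): name is "side" or "top"; returns the picture (480x640x3 uint8, red, green, blue); there is no depth.
- camera_info(name): a dict with "intrinsics" (3x3 intrinsics, pixels), "T" (4x4, takes a point from camera to world coordinates). Camera axes: x right, y up, looking along -z (the intrinsics and any distortion apply to the point x, -y, -z); pixel columns grow to the right and rows downward; lengths in m; the calibration is good to about 2 mm. A picture is of the moment at which its call begins. camera_info takes no time and is no camera call.
A pose or a line that the arm cannot do raises MotionError and nothing moves.
- job_done(): hands the job in, once; it reports no verdict.
Readings, each from a call of its own:
- get_time(): time.
- get_joint_pos(): joint angles.
- get_qvel(): joint speeds.
- get_effort(): joint torques, N m.
- get_tcp_pos(): TCP position.
- get_ee_rot(): TCP orientation.
- get_ft_force(): force on the tool from outside, world axes, zero at the start.
- get_ft_torque(): the same for the moment, N m.
- get_grip_width(): opening from 0.0 (shut) to 1.0 (fully open).
Only numpy, scipy, OpenCV 4.12 (cv2) and the standard library are available. Lean on these libraries where they do the work, as an engineer would, in place of code of your own. Each camera call takes 0.05 s, during which the arm holds its last target.

## Task

The gearbox on the bench was left with its lever somewhere in the left-hand slot of the H gate. With the fingertips, push the lever to the middle channel, across to the right, and then forward, away from you, fully home into the third slot (far right, beside the three drilled dots), and leave it there. Only push the knob, never pinch it between the fingers, and leave the things standing around the gearbox undisturbed.

Things in the scene. Friction and masses are not known exactly. Their poses are not given: they have to be found in the camera images.
- gearbox: grey gearbox fixed to the bench, turned up to 0.3 rad: 160 x 160 x 105 mm high on a 176 x 176 x 14 mm foot, a 16 mm shaft end sticking 20 mm out of its near face, an H-shaped gate with a lever in its flat top; origin at the centre of its underside, x = forward (away from the robot), y = left, z = up
- gate_centre (a point): centre of the H opening in the steel gate plate, flush with the top, 105 mm up; axes as gearbox. Two 18 mm wide slots along x at y = +22 (left) and -22 mm (right), ending at x = +-29 mm, joined by an 18 mm wide cross channel along y at x = 0. Dots drilled beside each slot number it: far left 1, near left 2, far right 3, near right 4
- knob_centre (a point): centre of the lever's black knob, a rounded square block 36 x 36 x 40 mm on a 10 mm steel stem; z points up along the lever. The lever pivots 33 mm above the gearbox's origin and knob_centre is 152 mm from the pivot: it swings about 45 mm to either side, forward and back, 170 to 185 mm above the bench
- gear_across (a joint): lever's swing across, rad: 0 = middle of the gate, positive = to the right (gearbox -y), about -0.31 in the left slots and +0.31 in the right ones (play 0.03 either way). Stiff: stays where it is left; moving it slowly takes 1 to 4 N at the knob
- gear_shift (a joint): lever's swing fore and aft, rad: 0 = in the cross channel, positive = forward (gearbox +x), end stops at about +-0.30. The lever can cross from left to right only while this is within about 0.05 of 0. Stiff: stays where it is left; moving it slowly takes 1 to 4 N at the knob
- knob_far: the far (+x) face of the lever's knob: origin at the middle of that flat face (18 mm from knob_centre); x, y, z as gearbox, tilting with the lever
- knob_near: the near (-x) face of the lever's knob: origin at the middle of that flat face (18 mm from knob_centre); x, y, z as gearbox, tilting with the lever
- knob_left: the left (+y) face of the lever's knob: origin at the middle of that flat face (18 mm from knob_centre); x, y, z as gearbox, tilting with the lever
- knob_right: the right (-y) face of the lever's knob: origin at the middle of that flat face (18 mm from knob_centre); x, y, z as gearbox, tilting with the lever
- test_rotor: bystander: steel disc with an upright shaft, 62 mm wide, 62 mm high, loose, left of the gearbox; origin at its underside
- armature_2: bystander: small motor armature, 34 x 120 mm, lying loose left of the gearbox; origin at its underside
- oil_bottle: bystander: small oil bottle with a thin spout, 37 mm wide, 104 mm high, standing loose right of the gearbox; origin at its underside
- plug_gauge: bystander: plug gauge with black grip, 14 x 84 mm, lying loose right of the gearbox; origin at its underside
- bearing_1: bystander: ball bearing 35 mm wide, 11 mm high, lying loose on the gearbox's top behind the gate; origin at its underside

How it is judged:
By the outcome, as a careful person would: the job done as asked, in the order asked, and still so for the second after the job is handed in, with the robot touching nothing.
It also fails if it takes over 72 s, if anything falls off the work surface, if the arm or the gripper's body presses on something with over 40 N, if the wrist force passes 120 N, or if a joint passes its speed limit or range.

## Working session

There is one attempt and no reset: what is moved stays moved. The work goes in short steps, each a Python script; the robot and the scene stay as the last script left them, time stands still between calls to the robot, and variables do not carry over. Pictures are saved under pics/ and viewed, and the job is handed in when it is done.

```bash
ls; mkdir -p pics; python3 - <<'E'
from station import *
import cv2
for n in("top","side"):
    im=read_camera(n); cv2.imwrite(f"pics/{n}0.png",im[:,:,::-1])
    c=camera_info(n); print(n,c)
print(get_time(),get_tcp_pos(),get_ee_rot())
E
```

```text
pics
top {'intrinsics': array([[618.33924784,   0.        , 322.34654401],
       [  0.        , 618.33924784, 242.95056594],
       [  0.        ,   0.        ,   1.        ]]), 'T': array([[-0.02103355,  0.98863703, -0.14884359,  0.36794617],
       [-0.99966542, -0.01855506,  0.01802091, -0.08221089],
       [ 0.01505433,  0.14917283,  0.98869653,  1.20217085],
       [ 0.        ,  0.        ,  0.        ,  1.        ]])}
side {'intrinsics': array([[608.51045753,   0.        , 318.90600684],
       [  0.        , 608.51045753, 240.84277032],
       [  0.        ,   0.        ,   1.        ]]), 'T': array([[-0.95525315,  0.1582295 , -0.24990966,  0.28992561],
       [-0.29578309, -0.5165425 ,  0.80355225,  0.66754251],
       [-0.00194329,  0.84151487,  0.54023046,  0.63978654],
       [ 0.        ,  0.        ,  0.        ,  1.        ]])}
0.1 [ 0.21638526 -0.58576381  0.19159166] [-4.00371413e-04  8.20508216e-01 -5.71634324e-01 -5.54321671e-04]
```

View pics/top0.png

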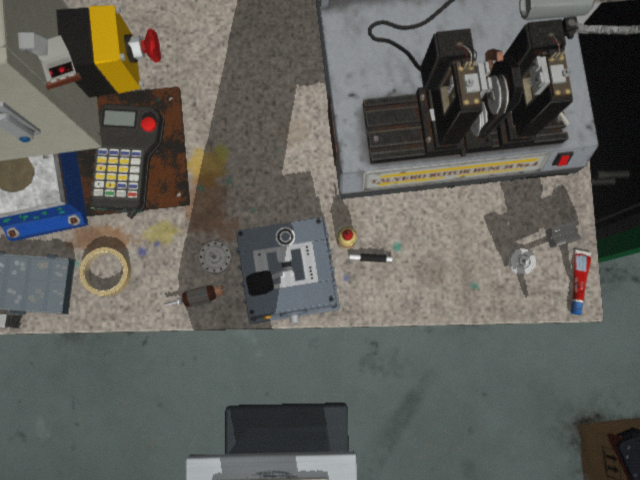

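View pics/side0.png

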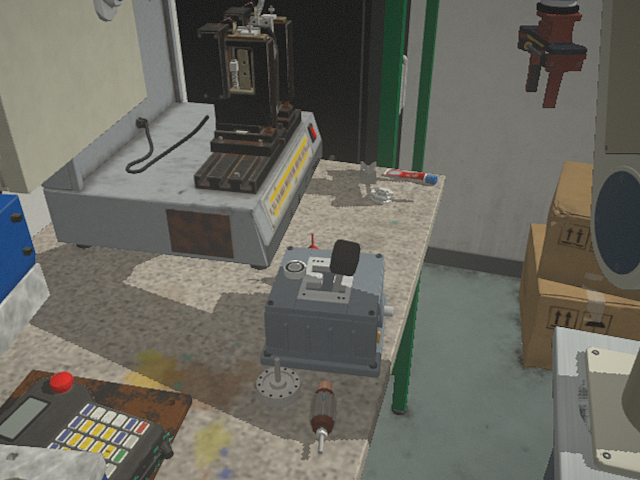

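```bash
cat > h.py <<'E'
import numpy as np,cv2
from station import *
def ray(n,u,v):
    c=camera_info(n);K=c["intrinsics"];T=c["T"]
    d=np.array([(u-K[0,2])/K[0,0],-(v-K[1,2])/K[1,1],-1.]);return T[:3,3],T[:3,:3]@d
def onz(n,u,v,z):
    o,d=ray(n,u,v);return o+d*(z-o[2])/d[2]
def proj(n,p):
    c=camera_info(n);K=c["intrinsics"];T=c["T"]
    q=T[:3,:3].T@(np.asarray(p,float)-T[:3,3]);return K[0,0]*q[0]/-q[2]+K[0,2],K[1,1]*-q[1]/-q[2]+K[1,2]
def tri(a,b):
    (o1,d1),(o2,d2)=ray("top",*a),ray("side",*b)
    s=np.linalg.lstsq(np.c_[d1,-d2],o2-o1,rcond=None)[0]
    p,q=o1+d1*s[0],o2+d2*s[1];return (p+q)/2,np.linalg.norm(p-q)
E
python3 - <<'E'
import cv2
a=cv2.imread('pics/top0.png')[210:330,160:400];cv2.imwrite('pics/top0z.png',cv2.resize(a,None,fx=3.33,fy=3.33,interpolation=cv2.INTER_CUBIC))
a=cv2.imread('pics/side0.png')[225:465,240:440];cv2.imwrite('pics/side0z.png',cv2.resize(a,None,fx=2.5,fy=2.5,interpolation=cv2.INTER_CUBIC))
E
```

```text
(no output)
```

View pics/top0z.png

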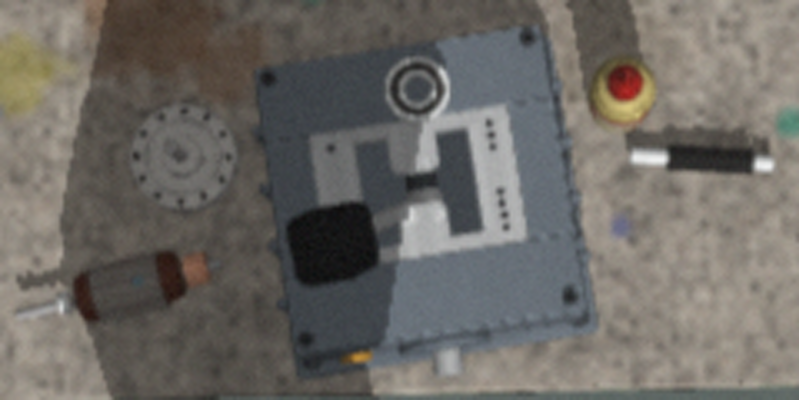

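View pics/side0z.png

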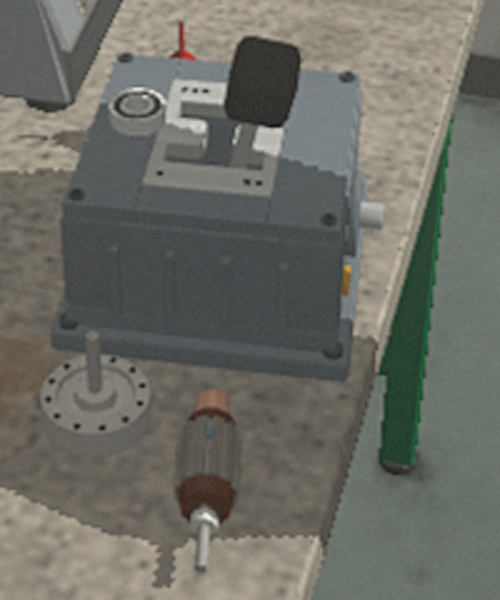

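```bash
python3 - <<'E'
from h import *
f=3.333
P=lambda x,y:(160+x/f-0.5+.5/f,210+y/f-.5+.5/f)
for nm,pts in dict(plate=[(310,137),(508,103),(527,240)],rslot=[(438,132),(468,127),(483,228),(453,236)],box=[(257,73),(543,28)],screws=[(267,77),(527,37),(569,296),(306,339)]).items():
    q=np.array([onz("top",*P(*p),0.105)[:2] for p in pts]);print(nm,q.round(4).tolist(),"sides",[np.linalg.norm(q[i]-q[i+1]).round(4) for i in range(len(q)-1)],"ang",[np.degrees(np.arctan2(*(q[i+1]-q[i])[::-1])).round(1) for i in range(len(q)-1)],'mean',q.mean(0).round(4))
S=lambda x,y:(240+x/2.5-.3,225+y/2.5-.3)
# knob
im=cv2.cvtColor(cv2.imread('pics/top0.png'),cv2.COLOR_BGR2GRAY);m=(im<45).astype(np.uint8)
im2=cv2.cvtColor(cv2.imread('pics/side0.png'),cv2.COLOR_BGR2GRAY);m2=(im2<50).astype(np.uint8)
c=[]
for M,roi in((m,(235,265,285,300)),(m2,(325,235,365,280))):
    k=np.zeros_like(M);x0,y0,x1,y1=roi;k[y0:y1,x0:x1]=M[y0:y1,x0:x1]
    n,l,s,ce=cv2.connectedComponentsWithStats(k);i=1+np.argmax(s[1:,4]);print(s[i],ce[i]);c.append(ce[i])
p,e=tri(*c);print("knob",p,e)
# side-view top-face screws
for p in [(125,58),(348,76),(76,193),(329,219)]: print('side screw',onz("side",*S(*p),0.105).round(4))
E
```

```text
plate [[0.5213, 0.0227], [0.5378, -0.0838], [0.4637, -0.0926]] sides [np.float64(0.1078), np.float64(0.0746)] ang [np.float64(-81.2), np.float64(-173.3)] mean [ 0.5076 -0.0513]
rslot [[0.5228, -0.046], [0.5252, -0.0621], [0.4706, -0.0693], [0.4666, -0.0532]] sides [np.float64(0.0163), np.float64(0.0551), np.float64(0.0165)] ang [np.float64(-81.5), np.float64(-172.5), np.float64(103.9)] mean [ 0.4963 -0.0576]
box [[0.5567, 0.0511], [0.5786, -0.1036]] sides [np.float64(0.1562)] ang [np.float64(-81.9)] mean [ 0.5676 -0.0263]
screws [[0.5544, 0.0457], [0.5738, -0.0948], [0.4335, -0.1143], [0.4136, 0.0253]] sides [np.float64(0.1418), np.float64(0.1417), np.float64(0.141)] ang [np.float64(-82.2), np.float64(-172.1), np.float64(98.1)] mean [ 0.4938 -0.0345]
[246 271  27  25 547] [259.28519196 282.81170018]
[330 244  28  32 188] [341.60106383 265.92021277]
knob [0.46084726 0.00683141 0.16096728] 0.004126032888320395
side screw [ 0.5758 -0.0943  0.105 ]
side screw [ 0.4351 -0.1159  0.105 ]
side screw [0.5559 0.0441 0.105 ]
side screw [0.4146 0.0247 0.105 ]
```

```bash
cat >> h.py <<'E'
G=np.array([0.4944,-0.035]);yaw=np.radians(7.9)
R2=np.array([[np.cos(yaw),-np.sin(yaw)],[np.sin(yaw),np.cos(yaw)]])
def g2w(x,y,z): return np.r_[G+R2@[x,y],z]
def w2g(p): return np.r_[R2.T@(np.asarray(p)[:2]-G),p[2]]
E
python3 - <<'E'
from h import *
for z in(.165,.17,.175,.18): print(z,w2g(onz("top",259.3,282.8,z)))
im2=cv2.cvtColor(cv2.imread('pics/side0.png'),cv2.COLOR_BGR2GRAY)
k=np.zeros_like(im2);k[235:280,325:365]=(im2[235:280,325:365]<62)
n,l,s,ce=cv2.connectedComponentsWithStats(k);i=1+np.argmax(s[1:,4]);print(s[i],ce[i])
p,e=tri((259.3,282.8),ce[i]);print(p,e,w2g(p))
o=np.array([1,.0,0,0])
from scipy.spatial.transform import Rotation as Ro
for gx,gy in [(-.09,.046),(-.045,.046),(0,.09),(0,-.046),(-.045,-.046),(.045,-.046)]:
  for ya in (0,90):
    r=Ro.from_euler('xz',[180,7.9+ya],degrees=True).as_quat()[[3,0,1,2]]
    # rotation about world z applied after flip
    print(gx,gy,ya,g2w(gx,gy,.16).round(3),inverse_kinematics(g2w(gx,gy,.16),r))
E
```

```text
0.165 [-0.02993567  0.04561537  0.165     ]
0.17 [-0.03042647  0.04525382  0.17      ]
0.175 [-0.03091726  0.04489227  0.175     ]
0.18 [-0.03140805  0.04453072  0.18      ]
[330 240  30  36 847] [344.58087367 257.62691854]
[0.45851728 0.00542819 0.17445096] 0.0017489163115501512 [-0.02998554  0.04497638  0.17445096]
-0.09 0.046 0 [ 0.399 -0.002  0.16 ] [-3.43622854e-02  1.35772841e-01  2.13072619e+00 -4.44089210e-16
  8.75093627e-01 -1.72243296e-01]
-0.09 0.046 90 [ 0.399 -0.002  0.16 ] [-3.43622854e-02  1.35772841e-01  2.13072619e+00 -4.44089210e-16
  8.75093627e-01 -1.74303962e+00]
-0.045 0.046 0 [0.444 0.004 0.16 ] [-1.69616264e-02  2.03177094e-01  2.04369756e+00 -4.44089210e-16
  8.94717995e-01 -1.54842637e-01]
-0.045 0.046 90 [0.444 0.004 0.16 ] [-1.69616264e-02  2.03177094e-01  2.04369756e+00 -4.44089210e-16
  8.94717995e-01 -1.72563896e+00]
0 0.09 0 [0.482 0.054 0.16 ] [ 8.73244696e-02  2.63561453e-01  1.95977365e+00 -4.44089210e-16
  9.18257554e-01 -5.05565413e-02]
0 0.09 90 [0.482 0.054 0.16 ] [ 8.73244696e-02  2.63561453e-01  1.95977365e+00 -4.44089210e-16
  9.18257554e-01 -1.62135287e+00]
0 -0.046 0 [ 0.501 -0.081  0.16 ] [-1.82993260e-01  2.95038255e-01  1.91395772e+00 -4.44089210e-16
  9.32596682e-01 -3.20874271e-01]
0 -0.046 90 [ 0.501 -0.081  0.16 ] [-1.82993260e-01  2.95038255e-01  1.91395772e+00 -4.44089210e-16
  9.32596682e-01 -1.89167060e+00]
-0.045 -0.046 0 [ 0.456 -0.087  0.16 ] [-2.13562685e-01  2.33647159e-01  2.00202237e+00 -4.44089210e-16
  9.05923129e-01 -3.51443695e-01]
-0.045 -0.046 90 [ 0.456 -0.087  0.16 ] [-2.13562685e-01  2.33647159e-01  2.00202237e+00 -4.44089210e-16
  9.05923129e-01 -1.92224002e+00]
0.045 -0.046 0 [ 0.545 -0.074  0.16 ] [-1.57188169e-01  3.55713203e-01  1.82196886e+00 -4.44089210e-16
  9.63910587e-01 -2.95069180e-01]
0.045 -0.046 90 [ 0.545 -0.074  0.16 ] [-1.57188169e-01  3.55713203e-01  1.82196886e+00 -4.44089210e-16
  9.63910587e-01 -1.86586551e+00]
```

```bash
cat >> h.py <<'E'
from scipy.spatial.transform import Rotation as Ro
Q=Ro.from_euler('xz',[180,np.degrees(yaw)-90],degrees=True).as_quat()[[3,0,1,2]]
def snap(tag):
    for n,(x0,y0,x1,y1) in dict(top=(180,200,380,330),side=(230,200,430,400)).items():
        im=read_camera(n)[:,:,::-1];cv2.imwrite(f"pics/{n}_{tag}.png",im)
        cv2.imwrite(f"pics/{n}_{tag}z.png",cv2.resize(im[y0:y1,x0:x1],None,fx=3,fy=3,interpolation=cv2.INTER_CUBIC))
    a=cv2.imread(f"pics/top_{tag}z.png");b=cv2.imread(f"pics/side_{tag}z.png")
    b=cv2.resize(b,(390,390));cv2.imwrite(f"pics/both_{tag}.png",cv2.resize(np.hstack([a,b]),(792,312)))
def st(s): print(s,get_time(),"g",w2g(get_tcp_pos()).round(4),"F",np.r_[R2.T@get_ft_force()[:2],get_ft_force()[2]].round(2))
E
python3 - <<'E'
from h import *
command_gripper(0.0); st("shut")
move_pose(g2w(-.105,.045,.30),Q); st("above")
movel(g2w(-.105,.045,.150)); st("down")
r=movel(g2w(-.04,.045,.150),v=.025,until_force=1.0); st("contact %s"%r)
snap("a")
E
```

```text
shut 1.4417 g [-0.351  -0.5079  0.1923] F [-0.31  0.19 -0.  ]
above 3.6417 g [-0.1048  0.0446  0.2999] F [ 0.32  0.14 -0.  ]
down 4.7917 g [-0.1045  0.0448  0.1505] F [ 0.19 -0.1   0.93]
contact True 6.4083 g [-0.0625  0.0451  0.1497] F [-0.42 -0.71  0.22]
```

View pics/both_a.png

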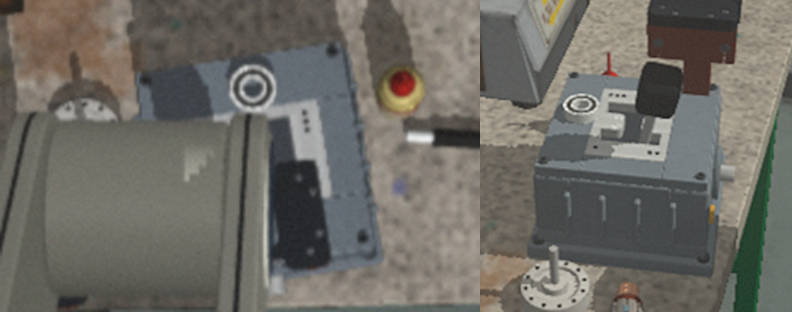

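```bash
python3 - <<'E'
from h import *
for x in(-.055,-.045,-.035,-.029):
    movel(g2w(x,.045,.150),v=.03); st("push")
snap("b")
movel(g2w(-.075,.045,.150),v=.1);
movel(g2w(-.075,.045,.24),v=.15)
move_pose(g2w(-.0,.13,.27),Q);st("side")
snap("c")
E
```

```text
push 6.925 g [-0.0548  0.045   0.15  ] F [-0.99  0.44 -0.  ]
push 7.4083 g [-0.0445  0.0449  0.15  ] F [-0.94  0.58 -0.33]
push 7.8917 g [-0.0346  0.045   0.15  ] F [-0.33  0.26  0.03]
push 8.2417 g [-0.0287  0.045   0.15  ] F [-0.18 -0.87  0.84]
side 10.2417 g [-0.0006  0.1305  0.2687] F [ 0.07 -0.27  0.25]
```

View pics/both_b.png

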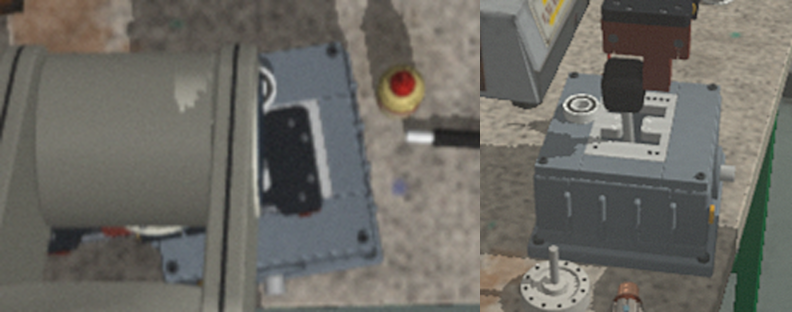

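View pics/both_c.png

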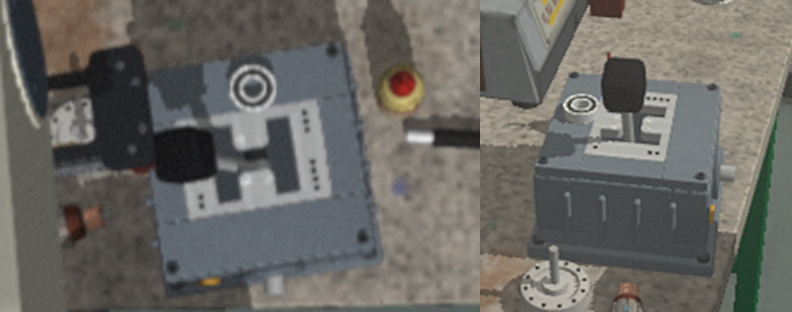

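```bash
cat >> h.py <<'E'
def knob(tag,rt,rs,tt=45,ts=62):
    out=[]
    for n,(x0,y0,x1,y1),t in(("top",rt,tt),("side",rs,ts)):
        im=cv2.cvtColor(cv2.imread(f'pics/{n}_{tag}.png'),cv2.COLOR_BGR2GRAY);k=np.zeros_like(im);k[y0:y1,x0:x1]=im[y0:y1,x0:x1]<t
        k=cv2.morphologyEx(k,cv2.MORPH_OPEN,np.ones((3,3)))
        _,l,s,ce=cv2.connectedComponentsWithStats(k);i=1+np.argmax(s[1:,4]);print(n,s[i],ce[i]);out.append(ce[i])
    p,e=tri(*out);g=w2g(p);print("knob g",g.round(4),"gap",round(e,4),"shift",np.arctan2(g[0],g[2]-.033).round(3),"top-only",w2g(onz("top",*out[0],.178)).round(4))
E
python3 - <<'E'
from h import *
knob("c",(244,245,280,290),(325,225,370,285))
E
```

```text
top [244 253  26  23 522] [256.31034483 264.10536398]
side [325 238  11  34 332] [329.56626506 254.62349398]
knob g [-0.004   0.0449  0.1776] gap 0.0089 shift -0.028 top-only [0.0004 0.0451 0.178 ]
```

```bash
python3 - <<'E'
from h import *
knob("c",(244,245,280,290),(305,225,370,285))
movel(g2w(0,.125,.147),v=.12)
movel(g2w(0,.09,.147),v=.06); st("pre")
for y in(.06,.03,0.0,-.008):
    r=movel(g2w(0,y,.147),v=.035,until_force=12); st("push %s"%r)
snap("d")
E
```

```text
top [244 253  26  23 522] [256.31034483 264.10536398]
side [308 238  28  34 857] [321.69428238 254.53675613]
knob g [0.0015 0.0453 0.1764] gap 0.0017 shift 0.01 top-only [0.0004 0.0451 0.178 ]
pre 12.25 g [-1.00e-04  8.98e-02  1.47e-01] F [-0.26  0.42  0.45]
push False 13.2583 g [-0.      0.0599  0.1469] F [ 1.15  0.85 -0.51]
push False 14.2667 g [-1.000e-04  2.990e-02  1.469e-01] F [1.46 0.51 0.68]
push False 15.275 g [-1.000e-04 -1.000e-04  1.469e-01] F [-0.8  -0.01  0.2 ]
push False 15.65 g [-1.000e-04 -8.300e-03  1.469e-01] F [ 0.53  0.19 -1.1 ]
```

View pics/both_d.png

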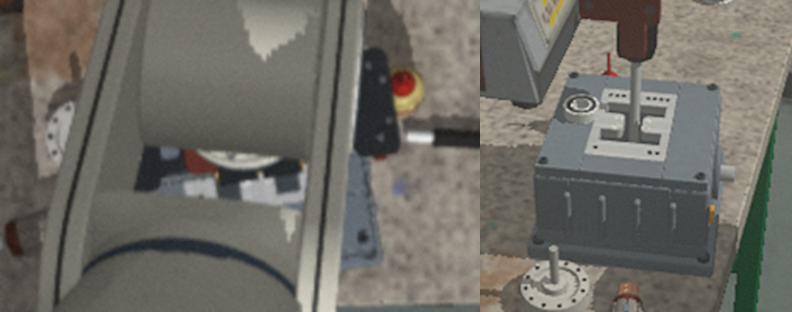

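```bash
python3 - <<'E'
from h import *
movel(g2w(0,.03,.147),v=.1); movel(g2w(0,.05,.25),v=.15)
move_pose(g2w(-.0,.13,.27),Q);st("side")
snap("e")
knob("e",(280,230,330,300),(290,225,370,285))
E
```

```text
side 17.5583 g [-0.0005  0.1305  0.2691] F [-0.62 -0.92 -0.25]
top [292 245  25  24 492] [303.54471545 256.33130081]
side [318 225  25  15 319] [329.85266458 231.06896552]
knob g [ 0.0027 -0.0346  0.1651] gap 0.0001 shift 0.021 top-only [ 0.001  -0.0345  0.178 ]
```

View pics/both_e.png

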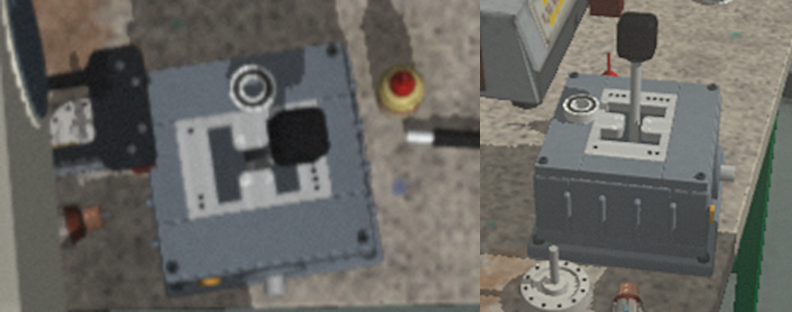

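```bash
python3 - <<'E'
from h import *
movel(g2w(0,.06,.25),v=.15)
movel(g2w(0,.02,.147),v=.12)
movel(g2w(0,-.002,.147),v=.06); st("pre")
for y in(-.010,-.015,-.0195):
    r=movel(g2w(0,y,.147),v=.03,until_force=10); st("push %s"%r)
    if r:break
movel(g2w(0,.03,.147),v=.1); movel(g2w(0,.05,.25),v=.15)
move_pose(g2w(-.0,.13,.27),Q);st("side")
snap("f")
knob("f",(280,230,330,300),(290,200,370,285))
E
```

```text
pre 19.875 g [-1.00e-04 -2.40e-03  1.47e-01] F [-0.29 -0.44  0.31]
push False 20.2917 g [-1.000e-04 -1.010e-02  1.469e-01] F [ 0.16 -0.39 -0.07]
push False 20.6083 g [-0.     -0.0152  0.147 ] F [-0.65  0.57  0.39]
push False 20.9083 g [ 1.00e-04 -1.98e-02  1.47e-01] F [1.34 0.04 0.66]
side 22.825 g [-0.0005  0.1305  0.2691] F [ 0.04  0.83 -0.24]
top [297 244  26  24 501] [309.92215569 255.5988024 ]
side [300 200  44  37 874] [326.34324943 217.45881007]
knob g [ 0.0049 -0.0448  0.1815] gap 0.0096 shift 0.033 top-only [ 0.0006 -0.0452  0.178 ]
```

View pics/both_f.png

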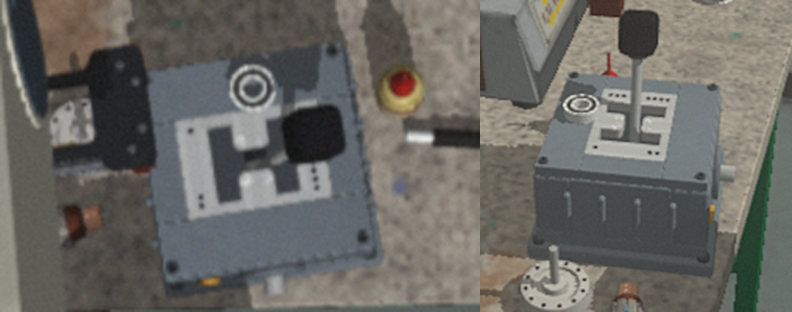

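```bash
python3 - <<'E'
from h import *
move_pose(g2w(-.075,-.045,.27),Q)
movel(g2w(-.075,-.045,.147),v=.15)
movel(g2w(-.035,-.045,.147),v=.08); st("pre")
for x in(-.015,.0,.010,.015,.020,.024,.028):
    r=movel(g2w(x,-.045,.147),v=.03,until_force=12); st("push %s"%r)
    if r:break
snap("g")
movel(g2w(-.06,-.045,.147),v=.12); movel(g2w(-.06,-.045,.25),v=.15)
move_pose(g2w(-.0,.13,.27),Q);st("side")
snap("h")
knob("h",(285,215,330,300),(290,205,370,285))
E
```

```text
pre 25.325 g [-0.0352 -0.0448  0.1467] F [-0.72  0.15  0.55]
push False 26.1417 g [-0.0149 -0.0449  0.1469] F [-0.96  0.06  0.06]
push False 26.7917 g [ 0.0003 -0.045   0.147 ] F [ 0.56  0.4  -0.03]
push False 27.275 g [ 0.0104 -0.045   0.1471] F [0.32 0.68 0.17]
push False 27.5917 g [ 0.0153 -0.045   0.1471] F [-0.6   0.7  -0.22]
push False 27.9083 g [ 0.0184 -0.0448  0.1465] F [-6.27 -0.9   1.63]
push True 28.1167 g [ 0.0186 -0.0447  0.146 ] F [-5.32 -1.24  7.22]
side 30.625 g [-0.0007  0.1295  0.2692] F [-0.52  0.06  0.15]
top [293 217  25  26 544] [304.64705882 229.55514706]
side [290 205  25  35 713] [301.81626928 222.54137447]
knob g [ 0.0467 -0.0434  0.1704] gap 0.0002 shift 0.328 top-only [ 0.0455 -0.0433  0.178 ]
```

View pics/both_h.png

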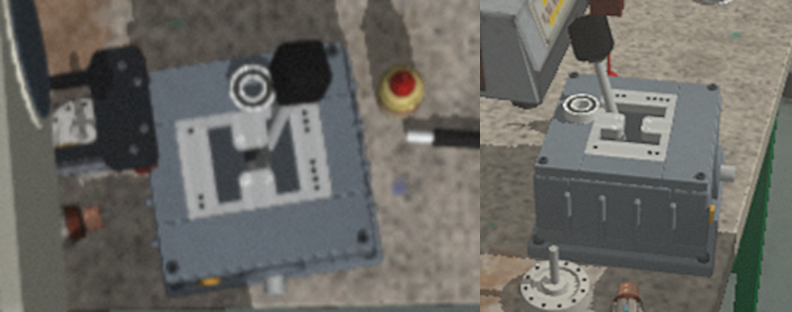

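```bash
python3 - <<'E'
from h import *
movel(g2w(-.13,.13,.30),v=.2); st("away")
movej([-1.236,.423,1.5,0,1.1,-.019]) if False else move_pose([.25,-.5,.33],get_ee_rot()); st("park")
snap("i")
knob("i",(285,215,330,300),(290,205,370,285))
a=cv2.imread('pics/top0.png');b=cv2.imread('pics/top_i.png')
cv2.imwrite('pics/cmp.png',cv2.resize(np.vstack([a[210:330,160:400],b[210:330,160:400]]),None,fx=2.5,fy=2.5))
E
```

```text
away 31.5417 g [-0.1293  0.1297  0.3002] F [-0.3   0.13  0.04]
park 33.6417 g [-0.3052 -0.4265  0.33  ] F [0.79 0.09 0.22]
top [293 217  24  26 538] [304.57806691 229.57806691]
side [290 209  25  31 650] [301.34307692 224.02      ]
knob g [ 0.0473 -0.0433  0.1678] gap 0.0001 shift 0.338 top-only [ 0.0455 -0.0432  0.178 ]
```

View pics/cmp.png

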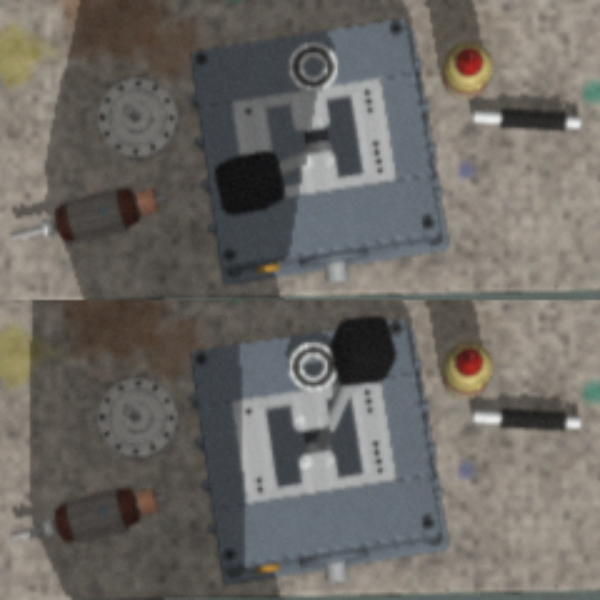

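The lever is home in the far right slot, and everything standing around the gearbox is where it was.

```bash
python3 -c "
from station import *
print(job_done(),get_time())"
```

```text
the job is handed in; nothing more can be done
the job is handed in; nothing more can be done
```

The lever is fully home in slot 3 (far right). I handed the job in at about 34 s of robot time, with the arm parked clear of everything. I only pushed, with the fingers shut: forward to the middle channel, across to the right, then forward to the stop.

**Last checks:**
- **Seating:** The force rose to about 6–7 N at the forward end stop. From both cameras the knob is at x ≈ +46 mm and y ≈ −43 mm in the gearbox frame. That puts the forward swing at about 0.32–0.34 rad, near or just over the nominal 0.30 stop. The knob stayed there after the arm withdrew.
- **Surroundings:** The before and after top views show the rotor, armature, oil bottle, plug gauge and bearing unmoved by eye; I did not measure them.

**Checks that disagreed:**
- **Short crossing push:** The first push across left the knob about 10 mm short of the right slot, because the fingers are thinner than I assumed. A second push brought it into the slot.
- **Unreliable readings:** Two side-view knob measurements during the crossing were spoiled by background or cropping in the image, so I relied on the top view there.

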